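Feel a stiff key home, unlock the key-blank case and slide it open

ROBOT

A 6-joint arm with a two-finger parallel gripper is mounted at the origin on the work surface. World frame = base frame: x ahead of the robot, y to its left, z up, the work surface at z = 0. Lengths are in m, angles in rad, forces in N, time in s.
With the tool pointing down it reaches from about 0.2 to 0.875 m from the base axis. Payload 3.4 kg.
Tool frame: the origin (TCP) lies at the very end of the fingers, on their centre line; the grasp point (between the pads) lies 19 mm behind it; y points along the fingers, x is the direction in which the jaws open and shut, and the axes are right-handed (so a half turn about y gives the same grasp; the last joint's range is limited). The gripper opens to 94 mm and grips with 3 to 60 N. Pads are 16 mm wide; open, the fingers measure 119 mm over their backs; the gripper's body (75 mm by 177 mm) begins 78 mm behind the grasp point.
Start: joints at [-1.383, 0.276, 1.505, -0, 1.361, -0.121], TCP at [0.175, -0.548, 0.205] pointing down, gripper open.
Joint ranges: [-2.89, 2.89], [-0.75, 2.08], [0.22, 2.7], [-1.18, 4.32], [0.11, 2.71], [-2.7, 2.7]. Speed limits (rad/s): [2.57, 2.57, 3.14, 3.14, 3.14, 3.14].

INTERFACE

Orientations are given as a 3x3 rotation matrix whose columns are the frame's x, y, z axes.
In Python, from bench import r gives the robot as it stands.
- The arm moves only by the tool carry_out, never from a script. Its argument "motion" is a list of rows, each a list of 4 numbers: the shift along the tool's x, y, z in cm, then the turn about the tool's y in rad. A call has 1 to 10 rows; each row shifts and turns the commanded pose from where the row before left it, along the tool's axes as they then stand; what a row does not reach is not made up. A row lasts 1/10 s, in which the tool goes at most 50 mm and 8.59 degrees, less where a joint would pass 70% of its speed; a pose out of reach is approached as far as the arm can. A call with a gripper value outside its range is refused whole. "grip" is the closure in counts, from 0 (fully open) to 255 (shut), set as the call begins (left out, the last holds). The fingers move at their own pace and stop on an object; "grip_force" is the grip in N (left out, the last holds). Time passes only in rows, so rows that do not move let the fingers close. It gives the time, the measured TCP pose, the force and the opening at its end, in the units of the state.
- r.get_state(): the state, without advancing time (a new reading comes with each control period).
- r.get_image(name): name is "side" or "top"; returns (picture, depth): 400x640x3 uint8, red, green, blue; 400x640 float32, m along the optical axis (not along the pixel's ray), 0 where there is no reading.
- r.calibration(name): a dict with "fov_y" (degrees; the focal length in pixels is half the picture's height over the tangent of half this angle, whatever the lens; pixels are square), "cx", "cy" (the principal point, pixels), "pose" (4x4, takes a point from camera to world coordinates). Camera axes: x right, y up, looking along -z (the intrinsics and any distortion apply to the point x, -y, -z); pixel columns grow to the right and rows downward; lengths in m; the calibration is good to about 2 mm. A picture is of the moment at which its call begins. calibration takes no time and is no camera call.
- r.finish_job(): hands the job in, once; it reports no verdict.
The state is a dict: "time_s": time; "q": joint angles; "qvel": joint speeds; "joint_efforts": joint torques, N m; "tcp_pos": TCP position; "tool_rot": TCP orientation; "wrist_force": force on the tool from outside, world axes, zero at the start; "torque": the same for the moment, N m; "opening": opening from 0.0 (shut) to 1.0 (fully open).
Only numpy, scipy, OpenCV 4.12 (cv2) and the standard library are available. Lean on these libraries where they do the work, as an engineer would, in place of code of your own. Each camera call takes 0.05 s, during which the arm holds its last target.

TASK

The key stands in the lock on top of the grey steel case but is not fully in. Hold it by its bow and, pressing lightly and never hard, turn it gently back and forth until it drops fully home; only then turn it counter-clockwise (seen from above) to unlock. Leave the key turned in the lock, push the sliding steel cover all the way open by its ridge, let go of everything, and leave the other things on the bench alone.

Things in the scene. Friction and masses are not known exactly. Their poses are not given: they have to be found in the camera images.
- case: Grey steel case fixed to the bench, 150 mm (its x) by 300 mm (its y), top 60 mm above the bench; origin at the centre of its underside, z up. The +y third of the top is a fixed deck with the lock; the rest is the sliding cover. It holds key blanks.
- lock (a point): Centre of the top of the round lock plate (34 mm across, 3 mm thick), on the key's turning axis, which is vertical: 95 mm towards the case's +y from its centre, 63 mm above the bench. Axes as the case's.
- key_bow (a point): Centre of the key's bow, a black plastic block 30 mm wide (key x) by 10 mm thick (key y: grip it across this) by 30 mm high, standing upright on a flat steel blade on the lock axis; at the start its centre is 99 mm above the bench, fully home 87 mm. The axes turn with the key; at key_turn 0 they are the case's axes.
- key_turn (a joint): Turn of the key, rad, counter-clockwise from above positive; 0: the bow's wide faces look along the case's y. Turns from -1.3 to 1.35 and stays where left; starts between 0.25 and 0.95. The blade drops into the lock core at a hidden angle, caught within about 0.15 rad, somewhere from -0.45 to 0.35. Once home, the key turns the core: unlocked from 0.95 on, stopped by the core at about 1.2.
- key_press (a joint): How far the key is pushed in, m: 0 at the start (it cannot be pulled out), 0.012 fully home. About 2 N of friction. Off the hidden angle the blade meets the core at 0.003, which yields on a spring (1.5 N per mm) to a hard stop at 0.009. Kept at about 0.006 while turning, it is caught by the core at the hidden angle; the core then turns along and the key can be pushed home.
- key_blade: The key's steel blade, 18 mm (its x) by 3 mm (its y); origin at its lower tip inside the lock, 53 mm below the centre of the bow, axes as the key's. Above 60 N on it before the key is home counts as forcing it.
- cover (a joint): Sliding cover, m: 0 shut, grows as it slides towards the case's -y, 0.11 fully open. Held shut by the lock until the key has been turned; then about 3 N moves it and it stays where it is left.
- cover_ridge (a point): Middle of the top edge of the dark ridge that stands across the cover: 90 mm long (case x), 12 mm thick (case y), 22 mm high above the cover's and deck's top, which lie 60 mm above the bench. Shut, it lies 100 mm from the lock axis towards the case's -y. Push on its +y face, the side of the lock.
- padlock_center (a point): Bystander: brass padlock lying flat, 44 by 65 by 20 mm; middle of its thickness.
- screwdriver_grip (a point): Bystander: screwdriver lying on the bench; middle of its handle.
- brush_center (a point): Bystander: bench brush with a wooden handle, 185 mm long, lying flat; where handle meets ferrule, half-way up.

How it is judged:
By the outcome, as a careful person would: the job done as asked, in the order asked, and still so for the second after the job is handed in, with the robot touching nothing.
It also fails if it takes over 61 s, if anything falls off the work surface, if the arm or the gripper's body presses on something with over 40 N, if the wrist force passes 120 N, or if a joint passes its speed limit or range.

## Working session

There is one attempt and no reset: what is moved stays moved. The work goes in short steps, Python scripts to look and compute and a tool call to move; the robot and the scene stay as the last step left them, time stands still between calls to the robot, and variables do not carry over. Pictures are saved under pics/ and viewed, and the job is handed in when it is done.

Besides the shell and the picture viewer there is one more tool, called after "Call:" as a command line: name --pt "numbers of a row" for each row, then --argument value for the rest. carry_out: Moves the arm, as the interface text tells. Its arguments: {"type":"object","properties":{"motion":{"type":"array","items":{"type":"array","items":{"type":"number"}}},"grip":{"type":"number"},"grip_force":{"type":"number"}},"required":["motion"]}

```bash
ls; mkdir -p pics; python3 - <<'E'
from bench import r
import cv2,numpy as np
print(r.get_state())
for n in("top","side"):
    im,d=r.get_image(n); np.savez(f"{n}0.npz",im=im,d=d)
    cv2.imwrite(f"pics/{n}0.png",im[:,:,::-1]); print(n,r.calibration(n))
E
```

```text
pics
{'time_s': 0.0, 'q': array([-1.38299128e+00,  2.76592588e-01,  1.50606177e+00, -8.04295736e-06,
        1.36071108e+00, -1.21028448e-01]), 'qvel': array([-0.00036741,  0.00016666, -0.00112079,  0.00010724,  0.00053044,
       -0.0009149 ]), 'joint_efforts': array([ 7.22877212e-04, -4.04586554e+01, -2.37225080e+01,  7.03944918e-02,
        3.45410861e-02, -1.11948079e-04]), 'tcp_pos': array([ 0.17464413, -0.54726671,  0.20463456]), 'tool_rot': array([[ 3.03948829e-01, -3.38711495e-04,  9.52688299e-01],
       [-9.52686732e-01,  1.74014150e-03,  3.03948948e-01],
       [-1.76076345e-03, -9.99998429e-01,  2.06228024e-04]]), 'wrist_force': array([-0.27700945,  1.02602105, -0.67863704]), 'torque': array([-0.06398712,  0.0210829 ,  0.04016932]), 'opening': 0.9965089102893068}
top {'fov_y': 54.68398528162242, 'cx': 315.5139185332252, 'cy': 197.50520827816055, 'pose': array([[ 0.0253588 ,  0.99074733, -0.13332917,  0.35087468],
       [-0.99965177,  0.02610536,  0.003854  ,  0.02285646],
       [ 0.00729894,  0.13318501,  0.99106432,  1.20550143],
       [ 0.        ,  0.        ,  0.        ,  1.        ]])}
side {'fov_y': 57.74342435006463, 'cx': 318.19733411173354, 'cy': 197.6262603295352, 'pose': array([[-0.89014218,  0.2869153 , -0.35401485,  0.09432356],
       [-0.4552841 , -0.52748106,  0.7172727 ,  0.8480782 ],
       [ 0.01906038,  0.79965201,  0.60016112,  0.78154324],
       [ 0.        ,  0.        ,  0.        ,  1.        ]])}
```

View pics/top0.png

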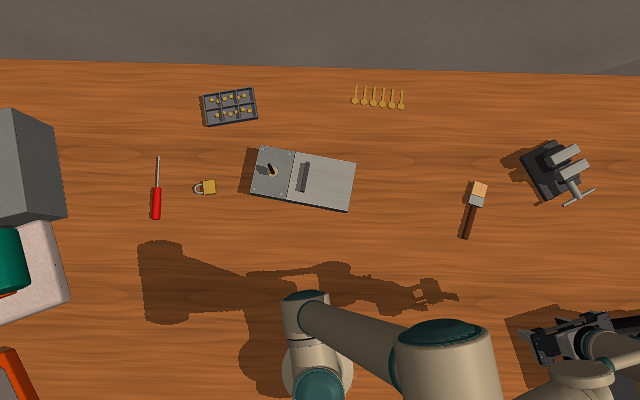

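View pics/side0.png

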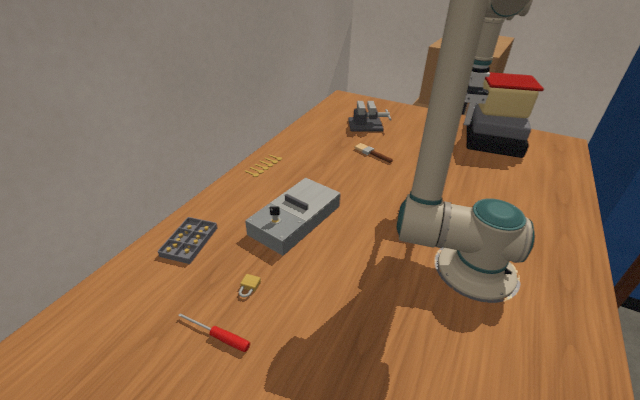

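The top view shows the case at about (303,178) with the key at (270,168). The side view shows the key bow at (275,211).

```bash
python3 - <<'E'
import cv2,numpy as np
a=np.load("top0.npz")["im"][135:225,235:365,::-1]
b=np.load("side0.npz")["im"][170:260,235:355,::-1]
cv2.imwrite("pics/tc.png",cv2.resize(a,None,fx=6,fy=6,interpolation=cv2.INTER_CUBIC))
cv2.imwrite("pics/sc.png",cv2.resize(b,None,fx=6,fy=6,interpolation=cv2.INTER_CUBIC))
E
```

```text
(no output)
```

View pics/tc.png

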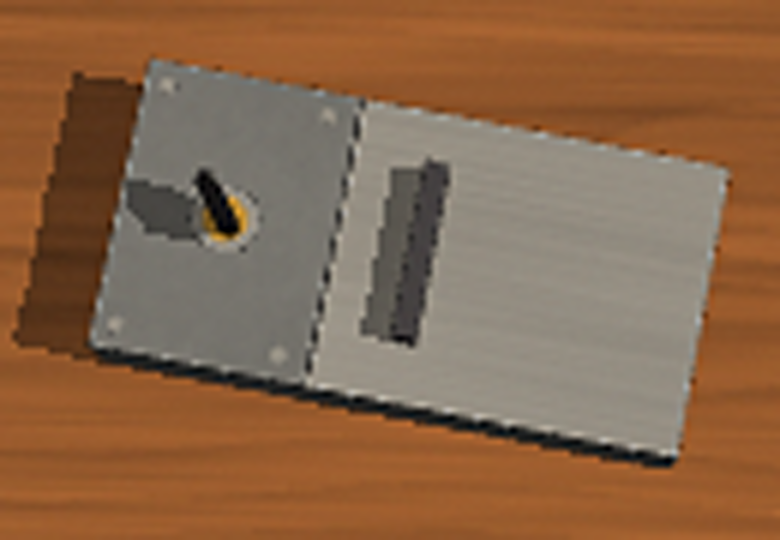

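View pics/sc.png

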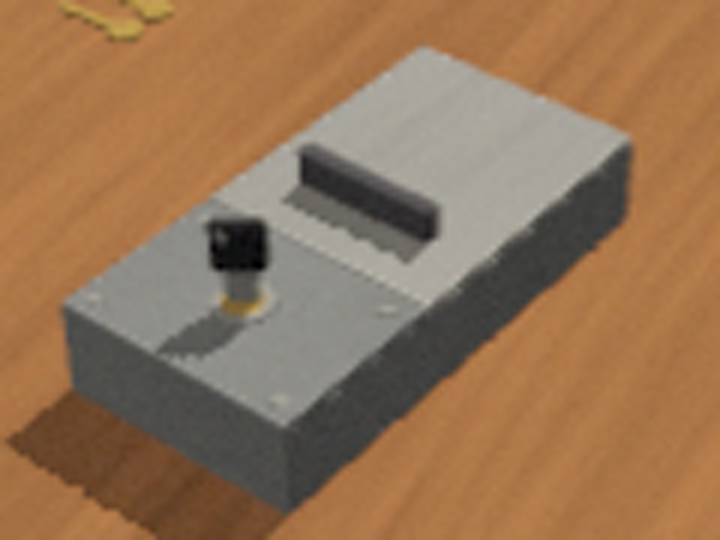

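```bash
cat > h.py <<'E'
from bench import r
import numpy as np
def ray(n,u,v):
    c=r.calibration(n);f=200/np.tan(np.radians(c["fov_y"]/2));P=c["pose"]
    d=P[:3,:3]@np.array([(u-c["cx"])/f,-(v-c["cy"])/f,-1]);return P[:3,3],d
def onz(n,u,v,z):
    o,d=ray(n,u,v);return o+d*(z-o[2])/d[2]
def proj(n,p):
    c=r.calibration(n);f=200/np.tan(np.radians(c["fov_y"]/2));P=c["pose"]
    q=P[:3,:3].T@(np.array(p)-P[:3,3]);return c["cx"]-f*q[0]/q[2],c["cy"]+f*q[1]/q[2]
def crop(n,u,v):
    o=(235,135) if n=="top" else (235,170)
    return o[0]+(u+.5)/6-.5,o[1]+(v+.5)/6-.5
E
python3 - <<'E'
from h import *
import cv2
for n,C in(("top",[(150,60),(92,347),(676,457),(728,172)]),("side",[(65,308),(290,428),(632,138),(425,45)])):
    P=np.array([onz(n,*crop(n,*c),.06)[:2] for c in C])
    ctr=P.mean(0); ey=((P[0]+P[1])-(P[2]+P[3]))/2; L=np.linalg.norm(ey); ex=((P[0]-P[1])+(P[3]-P[2]))/2
    print(n,ctr,"len",L,np.linalg.norm(ex),"yaw(ex)",np.arctan2(ey[1],ey[0])-np.pi/2,np.arctan2(ex[1],ex[0]),"lock",ctr+ey/L*.095)
    print(P.round(4).tolist())
# key
for n,(w) in(("top",(185,250,160,240)),("side",(200,275,210,275))):
    im=np.load(f"{n}0.npz")["im"]
    g=im.max(2)<60 if n=="top" else im.max(2)<45
    m=np.zeros_like(g); o=(235,135) if n=="top" else (235,170)
    s=np.s_[o[1]+w[2]//6:o[1]+w[3]//6+1,o[0]+w[0]//6:o[0]+w[1]//6+1]; m[s]=g[s]
    v,u=np.nonzero(m);p=np.c_[u,v].astype(float)
    print(n,len(u),p.mean(0)); 
    if n=="top":
        q=np.array([onz(n,*x,.105)[:2] for x in p]);c=q.mean(0);U,S,V=np.linalg.svd(q-c)
        print("bow",c,np.arctan2(V[0,1],V[0,0]),S/np.sqrt(len(q))*np.sqrt(12))
E
```

```text
top [0.56461632 0.05729288] len 0.29683677654897467 0.14819832933023275 yaw(ex) -0.16498324559251398 -0.15739604817511446 lock [0.58021872 0.15100288]
[[0.6628, 0.1925], [0.5152, 0.2148], [0.4677, -0.077], [0.6128, -0.1012]]
side [0.56486026 0.05924871] len 0.2981716600402205 0.1486300017922681 yaw(ex) -0.15308643923881737 -0.16062600423434656 lock [0.57934673 0.1531377 ]
[[0.6605, 0.1962], [0.5147, 0.217], [0.4683, -0.0747], [0.616, -0.1015]]
top 39 [270.48717949 168.92307692]
bow [0.57902202 0.15110405] -2.6928713196771743 [0.0321432  0.01510472]
side 59 [274.49152542 210.83050847]
```

Call:
carry_out --pt "-1.0 0 1.5 -0.14" --pt "-2.6 0 3.8 0" --pt "-2.6 0 3.8 0" --pt "-2.6 0 3.8 0" --pt "-2.6 0 3.8 0" --pt "-2.6 0 3.8 0" --pt "-2.6 0 3.8 0" --pt "-2.6 0 3.8 0" --pt "-2.6 0 3.8 0" --pt "-2.6 0 3.8 0" --grip 0 --grip_force 8

```text
time_s: 1.1
tcp_pos: [0.393, -0.1727, 0.2053]
tool_rot: [[0.434, -0.0, 0.901], [-0.901, -0.0, 0.434], [0.0, -1.0, -0.0]]
wrist_force: [1.0, -1.2, -0.6]
opening: 0.997
```

```bash
cat >> h.py <<'E'
def st(target=None,cyaw=-0.159):
    s=r.get_state();R=s["tool_rot"];p=s["tcp_pos"]
    yaw=np.arctan2(R[1,0],R[0,0])
    print("t",round(s["time_s"],2),"p",p.round(4),"yaw",yaw.round(4),"F",s["wrist_force"].round(1),"T",s["torque"].round(2),"open_mm",round(s["opening"]*94,1),"q6",s["q"][5].round(3))
    print("keyturn est",((yaw-cyaw-np.pi/2+np.pi/2)%np.pi-np.pi/2).round(3))
    if target is not None: print("delta tool cm",(R.T@(np.array(target)-p)*100).round(2))
E
python3 -c "
from h import *
st([.5797,.1515,.205])"
```

```text
t 1.1 p [ 0.393  -0.1727  0.2053] yaw -1.1223 F [ 1.  -1.2 -0.6] T [-0.04 -0.03 -0.02] open_mm 93.7 q6 0.546
keyturn est 0.607
delta tool cm [-2.112e+01  3.000e-02  3.089e+01]
```

Call:
carry_out --pt "-2.6 0 3.9 0" --pt "-2.6 0 3.9 0" --pt "-2.6 0 3.9 0" --pt "-2.6 0 3.9 0" --pt "-2.6 0 3.9 0" --pt "-2.6 0 3.9 0" --pt "-2.6 0 3.9 0" --pt "-2.0 0 3.0 0" --pt "-0.7 0 0.7 0" --pt "0 0 0 0"

```text
time_s: 2.1
tcp_pos: [0.5809, 0.1492, 0.2045]
tool_rot: [[0.436, -0.002, 0.9], [-0.9, -0.001, 0.436], [-0.0, -1.0, -0.002]]
wrist_force: [0.5, -0.7, 1.2]
opening: 1.001
```

```bash
python3 -c "
from h import *
st([.5797,.1515,.084])"
```

```text
t 2.1 p [0.5809 0.1492 0.2045] yaw -1.1197 F [ 0.5 -0.7  1.2] T [ 0.01  0.02 -0.01] open_mm 94.1 q6 1.256
keyturn est 0.61
delta tool cm [-0.26 12.05  0.02]
```

Call:
carry_out --pt "-0.2 3 0 0" --pt "0 3 0 0" --pt "0 3 0 0" --pt "0 2 0 0" --pt "0 1 0 0" --pt "0 0 0 0" --pt "0 0 0 0"

```text
time_s: 2.8
tcp_pos: [0.5808, 0.1493, 0.0864]
tool_rot: [[0.433, 0.001, 0.901], [-0.901, -0.0, 0.433], [0.001, -1.0, 0.001]]
wrist_force: [1.1, 0.5, 0.6]
opening: 1.0
```

```bash
python3 - <<'E'
from h import *
st([.5797,.1515,.084])
import cv2
a=r.get_image("top")[0][125:215,225:325,::-1];b=r.get_image("side")[0][160:250,225:325,::-1]
cv2.imwrite("pics/g1.png",cv2.resize(np.hstack([a,b]),None,fx=4,fy=4,interpolation=cv2.INTER_CUBIC))
E
```

```text
t 2.8 p [0.5808 0.1493 0.0864] yaw -1.1228 F [1.1 0.5 0.6] T [-0.02  0.    0.01] open_mm 94.0 q6 1.259
keyturn est 0.607
delta tool cm [-0.24  0.24 -0.  ]
```

View pics/g1.png

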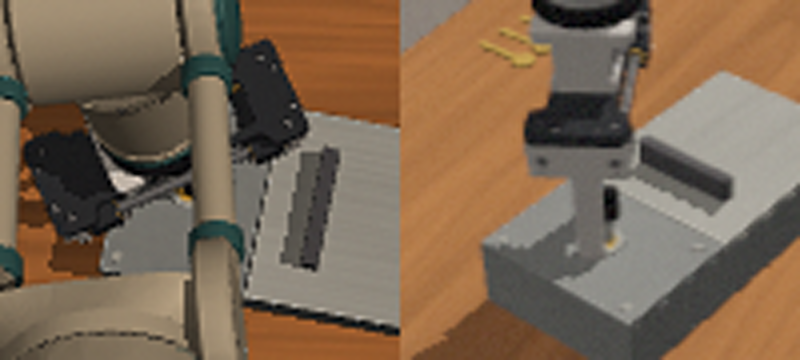

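```bash
python3 - <<'E'
from h import *
s=r.get_state();R=s["tool_rot"];p=s["tcp_pos"]
def im(q): u,v=proj("side",q);return round((u-225)*4+400,0),round((v-160)*4,0)
for k in(-.06,-.047,0,.047):
    for w in(-.008,.008): print("finger",k,w,im(p+R[:,0]*k+R[:,2]*w+[0,0,.01]))
b=np.array([.5797,.1515,.099]);e=np.array([np.cos(.45),np.sin(.45),0])
print("bow",im(b-e*.015),im(b+e*.015))
E
```

```text
finger -0.06 -0.008 (np.float64(602.0), np.float64(256.0))
finger -0.06 0.008 (np.float64(579.0), np.float64(256.0))
finger -0.047 -0.008 (np.float64(604.0), np.float64(245.0))
finger -0.047 0.008 (np.float64(582.0), np.float64(244.0))
finger 0 -0.008 (np.float64(611.0), np.float64(204.0))
finger 0 0.008 (np.float64(590.0), np.float64(203.0))
finger 0.047 -0.008 (np.float64(618.0), np.float64(165.0))
finger 0.047 0.008 (np.float64(598.0), np.float64(165.0))
bow (np.float64(621.0), np.float64(204.0)) (np.float64(581.0), np.float64(202.0))
```

Call:
carry_out --pt "-0.25 0.2 0 0" --pt "0 0 0 0" --pt "0 0 0 0" --grip 140

```text
time_s: 3.2
tcp_pos: [0.5793, 0.1525, 0.0837]
tool_rot: [[0.434, 0.0, 0.901], [-0.901, -0.0, 0.434], [0.0, -1.0, 0.0]]
wrist_force: [-0.7, -0.3, -0.2]
opening: 0.78
```

```bash
python3 -c "
from h import *
st([.5797,.1515,.084])"
```

```text
t 3.2 p [0.5793 0.1525 0.0837] yaw -1.1216 F [-0.7 -0.3 -0.2] T [ 0.05  0.01 -0.02] open_mm 73.4 q6 1.263
keyturn est 0.608
delta tool cm [ 0.11 -0.03 -0.01]
```

Call:
carry_out --pt "0 0 0 0" --pt "0 0 0 0" --pt "0 0 0 0" --pt "0 0 0 0" --pt "0 0 0 0" --pt "0 0 0 0" --pt "0 0 0 0" --pt "0 0 0 0" --grip 255 --grip_force 8

```text
time_s: 4.0
tcp_pos: [0.58, 0.1503, 0.0835]
tool_rot: [[0.435, 0.001, 0.9], [-0.9, -0.004, 0.435], [0.004, -1.0, -0.001]]
wrist_force: [3.3, -8.4, -2.3]
opening: 0.107
```

```bash
python3 -c "
from h import *
st([.5797,.1515,.084])"
```

```text
t 4.0 p [0.58   0.1503 0.0835] yaw -1.1207 F [ 3.3 -8.4 -2.3] T [-1.39 -0.62 -0.01] open_mm 10.1 q6 1.263
keyturn est 0.609
delta tool cm [-0.12 -0.05  0.03]
```

Call:
carry_out --pt "0.12 0 0 0" --pt "0 0 0 0"

```text
time_s: 4.2
tcp_pos: [0.5801, 0.1501, 0.0834]
tool_rot: [[0.434, 0.0, 0.901], [-0.901, -0.002, 0.434], [0.002, -1.0, -0.0]]
wrist_force: [1.2, -4.1, -0.5]
opening: 0.105
```

```bash
python3 -c "
from h import *
for i in range(3): st([.5797,.1515,.084])"
```

```text
t 4.2 p [0.5801 0.1501 0.0834] yaw -1.1218 F [ 1.2 -4.1 -0.5] T [-0.84 -0.15 -0.04] open_mm 9.9 q6 1.261
keyturn est 0.608
delta tool cm [-0.15 -0.06  0.02]
t 4.2 p [0.5801 0.1501 0.0834] yaw -1.1218 F [ 1.2 -4.1 -0.5] T [-0.84 -0.15 -0.04] open_mm 9.9 q6 1.261
keyturn est 0.608
delta tool cm [-0.15 -0.06  0.02]
t 4.2 p [0.5801 0.1501 0.0834] yaw -1.1218 F [ 1.2 -4.1 -0.5] T [-0.84 -0.15 -0.04] open_mm 9.9 q6 1.261
keyturn est 0.608
delta tool cm [-0.15 -0.06  0.02]
```

Call:
carry_out --pt "0.1 0 0 0" --pt "0 0 0 0" --pt "0 0.2 0 0" --pt "0 0.2 0 0" --pt "0 0.1 0 0" --pt "0 0 0 0" --grip_force 30

```text
time_s: 4.8
tcp_pos: [0.5802, 0.1501, 0.0785]
tool_rot: [[0.434, -0.0, 0.901], [-0.901, -0.001, 0.434], [0.001, -1.0, -0.0]]
wrist_force: [-0.7, -4.8, 2.5]
opening: 0.1
```

```bash
python3 -c "
from h import *
st([.5797,.1515,.078])"
```

```text
t 4.8 p [0.5802 0.1501 0.0785] yaw -1.1218 F [-0.7 -4.8  2.5] T [-0.96  0.12  0.03] open_mm 9.4 q6 1.26
keyturn est 0.608
delta tool cm [-0.15  0.05  0.02]
```

Call:
carry_out --pt "0 0.1 0 0" --pt "0 0 0 0.05" --pt "0 0 0 0.05" --pt "0 0 0 0.05" --pt "0 0 0 0.05" --pt "0 0 0 0"

```text
time_s: 5.4
tcp_pos: [0.5801, 0.1503, 0.0777]
tool_rot: [[0.246, -0.0, 0.969], [-0.969, -0.0, 0.246], [0.0, -1.0, -0.0]]
wrist_force: [-1.1, -4.3, 3.5]
opening: 0.1
```

```bash
python3 -c "
from h import *
st([.5797,.1515,.0775])"
```

```text
t 5.4 p [0.5801 0.1503 0.0777] yaw -1.3219 F [-1.1 -4.3  3.5] T [-0.94  0.29  0.02] open_mm 9.4 q6 1.459
keyturn est 0.408
delta tool cm [-0.12  0.02 -0.01]
```

Call:
carry_out --pt "0 0 0 0.05" --pt "0 0 0 0.05" --pt "0 0 0 0.05" --pt "0 0 0 0"

```text
time_s: 5.8
tcp_pos: [0.5801, 0.1505, 0.0777]
tool_rot: [[0.1, -0.0, 0.995], [-0.995, 0.0, 0.1], [-0.0, -1.0, -0.0]]
wrist_force: [-1.0, -3.8, 4.9]
opening: 0.106
```

Call:
carry_out --pt "0 0 0 0.05" --pt "0 0 0 0.05" --pt "0 0 0 0.05" --pt "0 0 0 0"

```text
time_s: 6.2
tcp_pos: [0.58, 0.1507, 0.0777]
tool_rot: [[-0.05, -0.0, 0.999], [-0.999, 0.001, -0.05], [-0.001, -1.0, -0.0]]
wrist_force: [-2.4, -3.2, 5.0]
opening: 0.104
```

```bash
python3 -c "
from h import *
st([.5797,.1515,.0775])"
```

```text
t 6.2 p [0.58   0.1507 0.0777] yaw -1.6209 F [-2.4 -3.2  5. ] T [-0.74  0.3  -0.06] open_mm 9.7 q6 1.758
keyturn est 0.109
delta tool cm [-0.07  0.02 -0.04]
```

Call:
carry_out --pt "0 0 0 0.05" --pt "0 0 0 0.05" --pt "0 0 0 0.05" --pt "0 0 0 0"

```text
time_s: 6.6
tcp_pos: [0.5801, 0.151, 0.0777]
tool_rot: [[-0.198, -0.0, 0.98], [-0.98, 0.001, -0.198], [-0.001, -1.0, -0.0]]
wrist_force: [-1.5, -2.8, 5.5]
opening: 0.101
```

Call:
carry_out --pt "0 0 0 0.05" --pt "0 0 0 0.05" --pt "0 0 0 0.05" --pt "0 0 0 0"

```text
time_s: 7.0
tcp_pos: [0.5802, 0.1511, 0.0776]
tool_rot: [[-0.342, 0.0, 0.94], [-0.94, 0.001, -0.342], [-0.001, -1.0, -0.0]]
wrist_force: [-1.4, -1.2, 5.5]
opening: 0.101
```

```bash
python3 -c "
from h import *
st([.5797,.1515,.0775])"
```

```text
t 7.0 p [0.5802 0.1511 0.0776] yaw -1.9202 F [-1.4 -1.2  5.5] T [-0.35  0.31 -0.03] open_mm 9.5 q6 2.058
keyturn est -0.19
delta tool cm [-0.02  0.01 -0.05]
```

Call:
carry_out --pt "0 0 0 0.05" --pt "0 0 0 0.05" --pt "0 0 0 0"

```text
time_s: 7.3
tcp_pos: [0.5801, 0.1512, 0.0771]
tool_rot: [[-0.434, -0.0, 0.901], [-0.901, 0.002, -0.434], [-0.001, -1.0, -0.001]]
wrist_force: [-0.7, 0.1, 1.3]
opening: 0.103
```

Call:
carry_out --pt "0 0 0 0.05" --pt "0 0 0 0.05" --pt "0 0 0 0"

```text
time_s: 7.6
tcp_pos: [0.5802, 0.1513, 0.077]
tool_rot: [[-0.522, -0.0, 0.853], [-0.853, 0.002, -0.522], [-0.001, -1.0, -0.001]]
wrist_force: [-0.7, 1.4, 0.8]
opening: 0.106
```

Call:
carry_out --pt "0 0 0 0.05" --pt "0 0 0 0.05" --pt "0 0 0 0"

```text
time_s: 7.9
tcp_pos: [0.5803, 0.1514, 0.077]
tool_rot: [[-0.604, -0.0, 0.797], [-0.797, 0.002, -0.604], [-0.001, -1.0, -0.001]]
wrist_force: [0.1, 2.0, -1.0]
opening: 0.105
```

```bash
python3 -c "
from h import *
st([.5797,.1515,.0775])"
```

```text
t 7.9 p [0.5803 0.1514 0.077 ] yaw -2.2199 F [ 0.1  2.  -1. ] T [ 0.36 -0.08  0.01] open_mm 9.9 q6 2.357
keyturn est -0.49
delta tool cm [ 0.03 -0.05 -0.05]
```

The vertical force fell from 5.5 N to about 1 N near key_turn -0.29 and stayed low, so the core has caught the blade. Next I push it gently home.

Call:
carry_out --pt "0 0.1 0 0" --pt "0 0.1 0 0" --pt "0 0 0 0"

```text
time_s: 8.2
tcp_pos: [0.5803, 0.1513, 0.0753]
tool_rot: [[-0.606, 0.0, 0.796], [-0.796, 0.002, -0.606], [-0.001, -1.0, -0.001]]
wrist_force: [0.3, 3.1, -1.3]
opening: 0.106
```

Call:
carry_out --pt "0 0.1 0 0" --pt "0 0.1 0 0" --pt "0 0 0 0"

```text
time_s: 8.5
tcp_pos: [0.5803, 0.1512, 0.0734]
tool_rot: [[-0.606, 0.0, 0.795], [-0.795, 0.002, -0.606], [-0.001, -1.0, -0.001]]
wrist_force: [0.2, 5.6, 0.7]
opening: 0.104
```

Call:
carry_out --pt "0 0.1 0 0" --pt "0 0 0 0"

```text
time_s: 8.7
tcp_pos: [0.5803, 0.1512, 0.0724]
tool_rot: [[-0.606, 0.0, 0.795], [-0.795, 0.002, -0.606], [-0.001, -1.0, -0.001]]
wrist_force: [-0.3, 6.0, -0.2]
opening: 0.104
```

```bash
python3 -c "
from h import *
st([.5797,.1515,.0715])"
```

```text
t 8.7 p [0.5803 0.1512 0.0724] yaw -2.2221 F [-0.3  6.  -0.2] T [ 1.16 -0.02 -0.02] open_mm 9.7 q6 2.359
keyturn est -0.492
delta tool cm [ 0.02  0.09 -0.06]
```

Call:
carry_out --pt "-0.1 0.1 -0.05 0" --pt "0 0 0 0"

```text
time_s: 8.9
tcp_pos: [0.5804, 0.1514, 0.0714]
tool_rot: [[-0.606, -0.0, 0.796], [-0.796, -0.0, -0.606], [0.0, -1.0, 0.0]]
wrist_force: [-0.6, 2.5, 1.1]
opening: 0.1
```

Call:
carry_out --pt "0 0.1 0 0" --pt "0 0 0 0"

```text
time_s: 9.1
tcp_pos: [0.5804, 0.1514, 0.0713]
tool_rot: [[-0.606, 0.0, 0.795], [-0.795, -0.0, -0.606], [-0.0, -1.0, 0.0]]
wrist_force: [-2.1, 3.5, 6.9]
opening: 0.103
```

Call:
carry_out --pt "0 0.1 0 0" --pt "0 0 0 0"

```text
time_s: 9.3
tcp_pos: [0.5805, 0.1514, 0.0713]
tool_rot: [[-0.606, 0.001, 0.795], [-0.795, -0.0, -0.606], [-0.0, -1.0, 0.001]]
wrist_force: [-3.3, 2.7, 11.8]
opening: 0.101
```

```bash
python3 -c "
from h import *
st([.5797,.1515,.0715])"
```

```text
t 9.3 p [0.5805 0.1514 0.0713] yaw -2.2219 F [-3.3  2.7 11.8] T [ 0.71  0.7  -0.03] open_mm 9.5 q6 2.361
keyturn est -0.492
delta tool cm [ 0.03 -0.02 -0.07]
```

The key hit a hard stop at 12.2 mm of travel, so it is home. Now I turn it counter-clockwise.

Call:
carry_out --pt "0 -0.15 0 -0.05" --pt "0 0 0 -0.08" --pt "0 0 0 -0.08" --pt "0 0 0 -0.08" --pt "0 0 0 -0.08" --pt "0 0 0 -0.08" --pt "0 0 0 -0.08" --pt "0 0 0 -0.08" --pt "0 0 0 -0.08"

```text
time_s: 10.2
tcp_pos: [0.5801, 0.1504, 0.0714]
tool_rot: [[0.042, -0.001, 0.999], [-0.999, -0.002, 0.042], [0.002, -1.0, -0.001]]
wrist_force: [-1.6, 1.3, 4.5]
opening: 0.103
```

```bash
python3 -c "
from h import *
st([.5797,.1515,.0715])"
```

```text
t 10.2 p [0.5801 0.1504 0.0714] yaw -1.5286 F [-1.6  1.3  4.5] T [ 0.34  0.38 -0.03] open_mm 9.7 q6 1.668
keyturn est 0.201
delta tool cm [-0.11 -0.01 -0.03]
```

Call:
carry_out --pt "0 0 0 -0.08" --pt "0 0 0 -0.08" --pt "0 0 0 -0.08" --pt "0 0 0 -0.08" --pt "0 0 0 -0.08" --pt "0 0 0 -0.08" --pt "0 0 0 -0.08" --pt "0 0 0 -0.08" --pt "0 0 0 -0.08" --pt "0 0 0 0"

```text
time_s: 11.2
tcp_pos: [0.5805, 0.1496, 0.0714]
tool_rot: [[0.688, 0.0, 0.725], [-0.725, -0.003, 0.688], [0.002, -1.0, -0.002]]
wrist_force: [-1.1, -2.2, 4.7]
opening: 0.105
```

```bash
python3 -c "
from h import *
st([.5797,.1515,.0715])"
```

```text
t 11.2 p [0.5805 0.1496 0.0714] yaw -0.8115 F [-1.1 -2.2  4.7] T [-0.36  0.17 -0.05] open_mm 9.9 q6 0.952
keyturn est 0.918
delta tool cm [-0.2  -0.01  0.08]
```

Call:
carry_out --pt "0 0 0 -0.06" --pt "0 0 0 -0.06" --pt "0 0 0 -0.06" --pt "0 0 0 0"

```text
time_s: 11.6
tcp_pos: [0.5807, 0.1495, 0.0714]
tool_rot: [[0.806, 0.001, 0.591], [-0.591, -0.003, 0.806], [0.003, -1.0, -0.002]]
wrist_force: [0.1, -3.9, 5.4]
opening: 0.104
```

Call:
carry_out --pt "0 0 0 -0.04" --pt "0 0 0 -0.04" --pt "0 0 0 0"

```text
time_s: 11.9
tcp_pos: [0.5808, 0.1494, 0.0713]
tool_rot: [[0.851, 0.001, 0.525], [-0.525, -0.004, 0.851], [0.002, -1.0, -0.003]]
wrist_force: [-0.8, -3.1, 5.3]
opening: 0.109
```

```bash
python3 -c "
from h import *
st([.5797,.1515,.0715])"
```

```text
t 11.9 p [0.5808 0.1494 0.0713] yaw -0.5533 F [-0.8 -3.1  5.3] T [-0.61  0.2  -0.04] open_mm 10.2 q6 0.693
keyturn est 1.177
delta tool cm [-0.2  -0.02  0.13]
```

Call:
carry_out --pt "0 0 0 0" --pt "0 0 0 0" --pt "0 0 0 0" --pt "0 0 0 0" --pt "0 -1 0 0" --pt "0 -3 0 0" --pt "0 -4 0 0" --pt "0 -2 0 0" --grip 100

```text
time_s: 12.7
tcp_pos: [0.5821, 0.1518, 0.1749]
tool_rot: [[0.851, 0.005, 0.524], [-0.524, 0.001, 0.851], [0.004, -1.0, 0.003]]
wrist_force: [-0.2, -0.0, 0.9]
opening: 0.608
```

```bash
python3 -c "
from h import *
st([.570,.0863,.17])"
```

```text
t 12.7 p [0.5821 0.1518 0.1749] yaw -0.552 F [-0.2 -0.   0.9] T [-0.   -0.04  0.03] open_mm 57.1 q6 0.692
keyturn est 1.178
delta tool cm [ 2.4   0.48 -6.21]
```

Call:
carry_out --pt "0.8 0 -2.0 0" --pt "0.8 0 -2.0 0" --pt "0.8 0 -2.2 0" --pt "0 0 0 -0.13" --pt "0 0 0 -0.13" --pt "0 0 0 -0.13" --pt "0 0 0 0" --pt "0 0 0 0" --grip 255

```text
time_s: 13.5
tcp_pos: [0.5685, 0.0861, 0.1714]
tool_rot: [[0.986, 0.001, 0.164], [-0.164, -0.0, 0.986], [0.001, -1.0, 0.0]]
wrist_force: [-0.2, -0.3, -0.4]
opening: 0.005
```

```bash
python3 - <<'E'
from h import *
st([.570,.0863,.068])
import cv2
a=r.get_image("top")[0][125:225,225:365,::-1];b=r.get_image("side")[0][150:250,225:345,::-1]
cv2.imwrite("pics/g2.png",cv2.resize(np.hstack([a,b]),None,fx=3,fy=3,interpolation=cv2.INTER_CUBIC))
E
```

```text
t 13.5 p [0.5685 0.0861 0.1714] yaw -0.1647 F [-0.2 -0.3 -0.4] T [-0.05 -0.05 -0.02] open_mm 0.5 q6 0.194
keyturn est 1.565
delta tool cm [ 0.14 10.34  0.04]
```

View pics/g2.png

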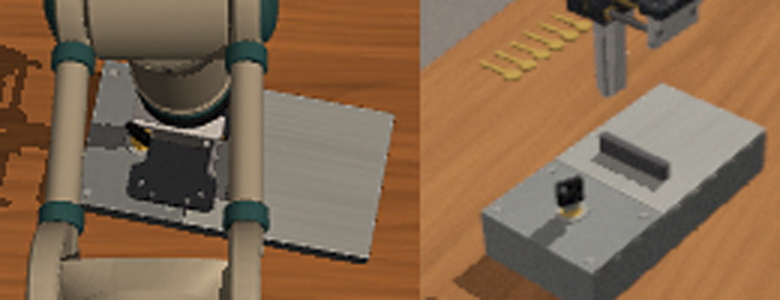

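The key now stands lower and turned, and the closed fingers hang above the cover between key and ridge. Next I descend.

Call:
carry_out --pt "0 3 0 0" --pt "0 3 0 0" --pt "0 2.5 0 0" --pt "0 1.2 0 0" --pt "0 0.5 0 0" --pt "0 0 0 0" --grip_force 20

```text
time_s: 14.2
tcp_pos: [0.5686, 0.0861, 0.069]
tool_rot: [[0.987, -0.0, 0.162], [-0.162, -0.0, 0.987], [-0.0, -1.0, -0.0]]
wrist_force: [1.0, 0.4, -0.2]
opening: 0.009
```

Call:
carry_out --pt "0 0 -0.5 0" --pt "0 0 -0.5 0" --pt "0 0 -0.5 0" --pt "0 0 -0.5 0" --pt "0 0 -0.5 0" --pt "0 0 -0.5 0" --pt "0 0 0 0"

```text
time_s: 14.9
tcp_pos: [0.5637, 0.0556, 0.0692]
tool_rot: [[0.987, 0.001, 0.162], [-0.162, -0.001, 0.987], [0.001, -1.0, -0.001]]
wrist_force: [0.4, 0.1, -0.1]
opening: 0.003
```

```bash
python3 - <<'E'
from h import *
ey=np.array([.1583,.9874,0]); st(np.array([.5803,.1505,.068])-.196*ey)
E
```

```text
t 14.9 p [0.5637 0.0556 0.0692] yaw -0.1624 F [ 0.4  0.1 -0.1] T [ 0.06 -0.11  0.02] open_mm 0.3 q6 0.139
keyturn est 1.567
delta tool cm [ 0.18  0.12 -9.97]
```

Call:
carry_out --pt "0 0 -0.5 0" --pt "0 0 -0.5 0" --pt "0 0 -0.5 0" --pt "0 0 -0.5 0"

```text
time_s: 15.3
tcp_pos: [0.5604, 0.0364, 0.069]
tool_rot: [[0.987, 0.0, 0.161], [-0.161, -0.0, 0.987], [0.0, -1.0, 0.0]]
wrist_force: [0.7, 3.4, 2.3]
opening: 0.003
```

```bash
python3 - <<'E'
from h import *
st()
import cv2
a=r.get_image("top")[0][125:225,225:365,::-1];b=r.get_image("side")[0][150:250,225:345,::-1]
cv2.imwrite("pics/g3.png",cv2.resize(np.hstack([a,b]),None,fx=3,fy=3,interpolation=cv2.INTER_CUBIC))
E
```

```text
t 15.3 p [0.5604 0.0364 0.069 ] yaw -0.162 F [0.7 3.4 2.3] T [ 0.47 -0.25 -0.03] open_mm 0.2 q6 0.103
keyturn est 1.568
```

View pics/g3.png

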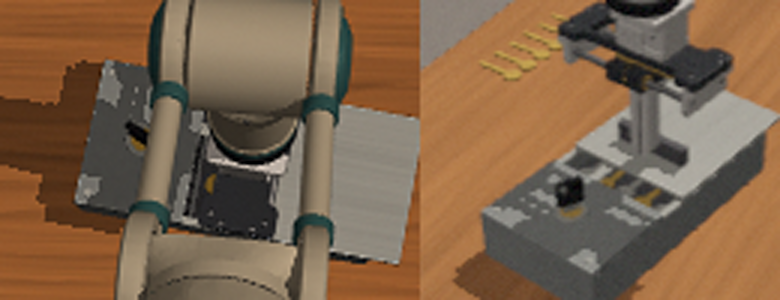

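The cover is sliding with the fingers on the ridge, and the blanks are showing. I keep pushing.

Call:
carry_out --pt "0 0 -0.7 0" --pt "0 0 -0.7 0" --pt "0 0 -0.7 0" --pt "0 0 -0.7 0" --pt "0 0 -0.7 0" --pt "0 0 -0.7 0" --pt "0 0 -0.7 0" --pt "0 0 -0.7 0" --pt "0 0 -0.7 0"

```text
time_s: 16.3
tcp_pos: [0.5497, -0.026, 0.0688]
tool_rot: [[0.987, -0.001, 0.161], [-0.161, 0.0, 0.987], [-0.001, -1.0, -0.0]]
wrist_force: [0.6, 3.4, -1.8]
opening: 0.004
```

```bash
python3 - <<'E'
from h import *
ey=np.array([.1583,.9874,0]); st(np.array([.5803,.1505,.068])-.196*ey)
E
```

```text
t 16.3 p [ 0.5497 -0.026   0.0688] yaw -0.1621 F [ 0.6  3.4 -1.8] T [ 0.56 -0.17 -0.  ] open_mm 0.4 q6 -0.012
keyturn est 1.568
delta tool cm [ 0.23  0.08 -1.68]
```

Call:
carry_out --pt "0 0 -0.4 0" --pt "0 0 -0.4 0" --pt "0 0 -0.4 0" --pt "0 0 -0.3 0" --pt "0 0 0 0"

```text
time_s: 16.8
tcp_pos: [0.5474, -0.0409, 0.0689]
tool_rot: [[0.987, -0.001, 0.161], [-0.161, -0.001, 0.987], [-0.0, -1.0, -0.001]]
wrist_force: [-0.9, 1.3, -0.5]
opening: 0.004
```

Call:
carry_out --pt "0 0 -0.2 0" --pt "0 0 -0.2 0" --pt "0 0 0 0"

```text
time_s: 17.1
tcp_pos: [0.5474, -0.041, 0.069]
tool_rot: [[0.987, 0.001, 0.163], [-0.163, 0.006, 0.987], [-0.0, -1.0, 0.006]]
wrist_force: [1.7, 10.6, -1.5]
opening: 0.007
```

Call:
carry_out --pt "0 0 -0.15 0" --pt "0 0 0 0"

```text
time_s: 17.3
tcp_pos: [0.5474, -0.0411, 0.069]
tool_rot: [[0.986, 0.001, 0.164], [-0.164, 0.008, 0.986], [0.0, -1.0, 0.008]]
wrist_force: [2.0, 13.4, -0.9]
opening: 0.006
```

Call:
carry_out --pt "0 0 0.5 0" --pt "0 0 1.0 0" --pt "0 0 0.7 0" --pt "0 -3 0 0" --pt "0 -4 0 0" --pt "0 -4 0 0" --pt "0 -4 0 0" --pt "0 0 0 0"

```text
time_s: 18.1
tcp_pos: [0.5541, -0.0247, 0.2252]
tool_rot: [[0.987, 0.012, 0.161], [-0.161, -0.003, 0.987], [0.013, -1.0, -0.001]]
wrist_force: [0.5, 0.1, 0.6]
opening: 0.004
```

Call:
carry_out --pt "0 -1 -4.5 0" --pt "0 0 -4.5 0" --pt "0 0 -4.5 0" --pt "0 0 -4.5 0" --pt "0 0 -4.5 0" --pt "0 0 -4.5 0" --pt "0 0 -4 0" --pt "0 0 0 0" --pt "0 0 0 0"

```text
time_s: 19.0
tcp_pos: [0.4997, -0.3302, 0.2277]
tool_rot: [[0.987, -0.002, 0.163], [-0.163, 0.002, 0.987], [-0.002, -1.0, 0.001]]
wrist_force: [-0.2, 0.7, -0.9]
opening: 0.007
```

```bash
python3 - <<'E'
from h import *
st()
import cv2
ta=r.get_image("top")[0];b=r.get_image("side")[0]
np.savez("end.npz",t=ta,s=b)
cv2.imwrite("pics/e_top.png",ta[:,:,::-1])
cv2.imwrite("pics/e_c.png",cv2.resize(np.hstack([ta[130:230,230:370],b[150:250,235:355]])[:,:,::-1],None,fx=3,fy=3,interpolation=cv2.INTER_CUBIC))
E
```

```text
t 19.0 p [ 0.4997 -0.3302  0.2277] yaw -0.1639 F [-0.2  0.7 -0.9] T [-0.   -0.08  0.02] open_mm 0.7 q6 -0.536
keyturn est 1.566
```

View pics/e_top.png

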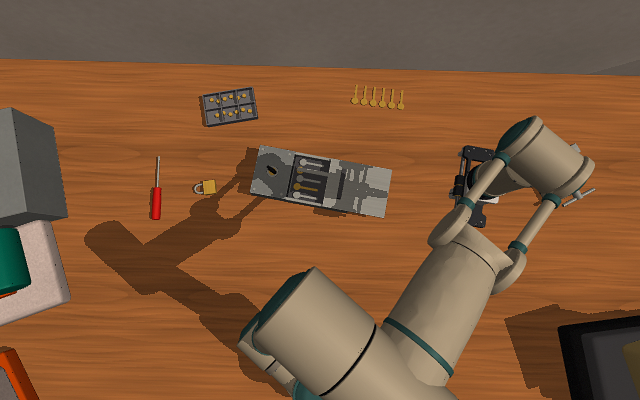

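View pics/e_c.png

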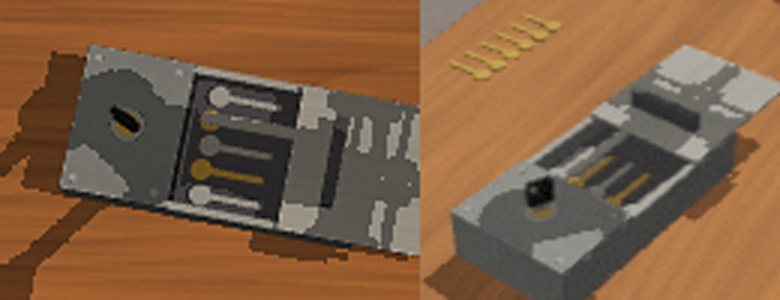

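The end views show the key turned at (270,170), the tray of blanks open, and the padlock and screwdriver where they were. I'll measure the key angle and the ridge travel.

```bash
python3 - <<'E'
from h import *
import cv2
t=np.load("end.npz")["t"];t0=np.load("top0.npz")["im"]
g=t.max(2)<45;m=np.zeros_like(g);m[160:180,262:282]=g[160:180,262:282]
v,u=np.nonzero(m);q=np.array([onz("top",a,b,.095)[:2] for a,b in zip(u,v)]);c=q.mean(0);V=np.linalg.svd(q-c)[2]
a=np.arctan2(V[0,1],V[0,0]);print(len(u),c,"turn",((a+.159+.3)%np.pi)-.3)
# right edge of cover at end: corner pts
for p in[(391,168),(384,217)]:print(onz("top",*p,.06)[:2])
x=onz("top",391,168,.06)[:2]+onz("top",384,217,.06)[:2]
ey=np.array([.1583,.9874]);print("cover end from centre",(x/2-np.array([.5650,.0565]))@ey)
d=np.abs(t.astype(int)-t0).sum(2)
for n,b in{"padlock":(180,200,190,218),"screwdriver":(150,225,148,164),"brush":(178,245,455,492)}.items(): print(n,d[b[0]:b[1],b[2]:b[3]].max())
E
```

```text
40 [0.57986805 0.15042898] turn 1.0348424032769583
[ 0.60097575 -0.20747815]
[ 0.45190218 -0.18655287]
cover end from centre -0.2564254256034973
padlock 133
screwdriver 15
brush 471
```

```bash
python3 - <<'E'
from h import *
import cv2
e=np.load("end.npz")
o={"top":(255,155),"side":(258,190)}
out=[]
for n,im in(("top",e["t"]),("side",e["s"])):
    x,y=o[n];c=im[y:y+30,x:x+38,::-1].copy()
    c=np.clip(c.astype(int)*2,0,255).astype(np.uint8)
    base=cv2.resize(c,None,fx=10,fy=10,interpolation=cv2.INTER_NEAREST)
    for k,col in((1.0,(0,0,255)),(1.18,(0,255,0))):
        g=base.copy() ;a=k-.159;ux=np.array([np.cos(a),np.sin(a),0]);uy=np.array([-np.sin(a),np.cos(a),0])
        for z in(.072,.102):
            P=[]
            for sx,sy in((1,1),(1,-1),(-1,-1),(-1,1)):
                p=np.array([.5803,.1505,z])+ux*.015*sx+uy*.005*sy
                u,v=proj(n,p);P.append([(u-x+.5)*10,(v-y+.5)*10])
            cv2.polylines(g,[np.array(P,np.int32)],True,col,1)
        out.append(g)
cv2.imwrite("pics/key.png",np.vstack([np.hstack(out[:2]),np.hstack(out[2:])])[:600])
E
```

```text
(no output)
```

View pics/key.png

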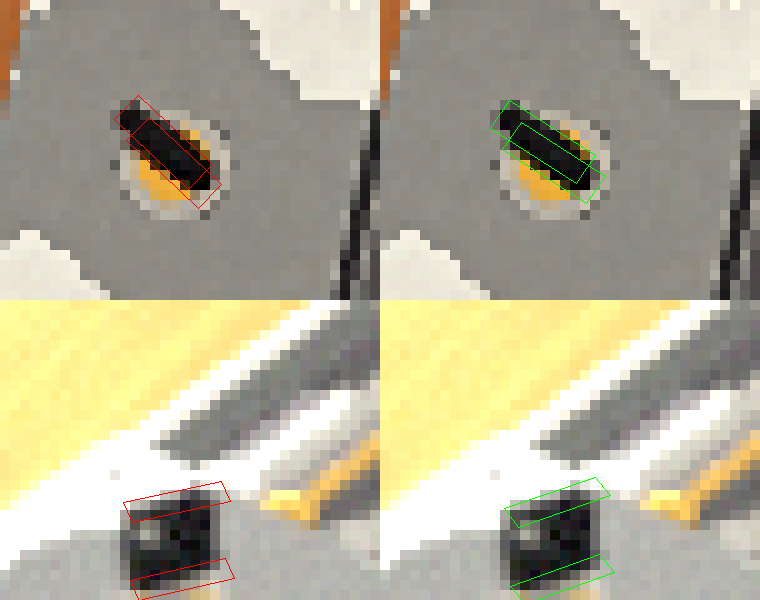

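```bash
python3 -c "
from bench import r
print(r.finish_job())"
```

```text
the job is handed in; nothing more can be done
None
```

The key is home and turned to unlocked, and the cover is pushed open to its stop. The arm is clear of everything, and I handed the job in at about 19 s.

- **Key home:** I gripped the bow and pressed about 6 mm deep, with at most about 5.5 N down, while turning it clockwise. One sweep was enough, with no reversals. Near key_turn -0.29 the force dropped as the core caught the blade. It then went in to a hard stop at 12.2 mm, peaking at about 12 N.
- **Unlocked:** I turned it counter-clockwise to about 1.18 by the gripper's angle, then let go.
- **Cover:** I pushed the ridge with closed fingers at about 3.5 N until it stopped, where the force rose to 13 N without further movement.

**Last checks that disagreed or fell short:**
- **Key angle:** the top picture gives about 1.03 and the gripper 1.18. Both are above 0.95, and the cover did slide free.
- **Cover travel:** the picture gives about 0.107 m against the full 0.110 m. That is within the picture's error, and the force showed the stop.
- **Other things on the bench:** the screwdriver's pixels are unchanged. The padlock looks to be in its place, but some of its pixels changed, probably from the arm's shadow. The arm hid the brush in the final top picture, so I could not confirm it; the tool only passed over it at about 0.22 m.

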